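# Lift a press tool off its stand by its carrying bar

## Robot

A 6-joint arm with a two-finger parallel gripper is mounted at the origin on a cart in front of the work surface, level with it; the furniture and walls round the work are solid. World frame = base frame: x ahead of the robot, y to its left, z up, the work surface at z = 0. Lengths are in m, angles in rad, forces in N, time in s.
With the tool pointing down it reaches from about 0.35 to 0.975 m from the base axis. Payload 4.9 kg.
Tool frame: the origin (TCP) lies between the finger pads, 19 mm behind the fingertips; this is the grasp point; z points along the fingers, y is the direction in which the jaws open and shut (so a half turn about z gives the same grasp; the last joint's range is limited). The gripper opens to 85 mm and grips with 20 to 120 N. Pads are 22 mm wide; open, the fingers measure 114 mm over their backs; the gripper's body (76 mm by 85 mm) begins 54 mm behind the grasp point. The pads swing forward as they close: fully open they stand 13 mm farther back than shut.
Start: joints at [0.987, 0.053, 1.613, -0, 1.476, -0.119], TCP at [0.28, 0.559, 0.25] pointing down, gripper open.
Joint ranges: [-3.01, 3.01], [-1.01, 2.22], [0.06, 2.58], [-1.02, 4.17], [0.09, 2.62], [-3.14, 3.14]. Speed limits (rad/s): [2.57, 2.57, 3.14, 3.14, 3.14, 3.14].

## Interface

Orientations are given as a unit quaternion [w, x, y, z].
In Python, from plant import manip gives the robot as it stands.
- The arm moves only by the tool play_rows, never from a script. Its argument "increments" is a list of rows, each an object with "offset": the shift along the tool's x, y, z in mm, a list of three; "twist": the turn about the tool's z in rad; "grip": the opening, from 0 (shut) to 1 (fully open). In form: [{"offset": [dx, dy, dz], "twist": twist, "grip": grip}, ...]. A call has 1 to 5 rows; each row is the pose to reach, as a shift and turn from the pose commanded when the call began, along the tool's axes at that moment; what a row does not reach only later rows make up. A row lasts 1/12 s, in which the tool goes at most 41.7 mm and 7.16 degrees, less where a joint would pass 70% of its speed; a pose out of reach is approached as far as the arm can. A call with a gripper value outside its range is refused whole. The fingers move at their own pace and stop on an object; the grip force is fixed at half the most. Time passes only in rows, so rows that repeat a pose let the fingers close. It gives the time, the measured TCP pose, the force and the opening at its end, in the units of the state.
- manip.state(): the state, without advancing time (a new reading comes with each control period).
- manip.grab_frame(name): name is "scene" or "top" or "wrist"; returns the picture (384x512x3 uint8, blue, green, red); there is no depth.
- manip.get_calibration(name): a dict with "fx", "fy", "cx", "cy" (pixels), "k1" (the pictures are not rectified: a ray, as slopes to the right and down, at radius r is drawn at 1 + k1 r^2 times it, then the intrinsics apply), "T" (4x4, takes a point from camera to world coordinates). Camera axes: x right, y down, z forward; pixel columns grow to the right and rows downward; lengths in m; the calibration is good to about 2 mm. A picture is of the moment at which its call begins: read the wrist's pose just before it. get_calibration takes no time and is no camera call; for the wrist camera it gives the pose at the moment of the call.
- manip.job_done(): hands the job in, once; it reports no verdict.
Trained networks look in the newest picture that a camera, given by its name, has taken for a name from the list of things; names that differ only in an ending like _2 or _b are one class to them, and where a whole thing is asked for, a point or a joint stands for the part that bears it (a point fixed in the world has none). Each returns a list of dicts, best first, with "p" (0 to 1); they miss things now and then, are a little off and sometimes report something else, mostly with a low value. They report only what shows in the picture. A call takes as long as a camera call.
- manip.boxes_of(query, camera): "xyz" ([x, y, z] in m, in the coordinates of the camera as it stood for that picture, good to about 4 mm: the middle of the surface that is visible of it).
- manip.tip_of(query, camera): "xyz" ([x, y, z] in m, in the coordinates of the camera as it stood for that picture, good to about 4 mm: a listed point, or the origin of a listed thing).
The state is a dict: "time": time; "joint_pos": joint angles; "joint_vel": joint speeds; "joint_efforts": joint torques, N m; "tool_pos": TCP position; "tool_rot": TCP orientation; "contact_force": force on the tool from outside, world axes, zero at the start; "ft_torque": the same for the moment, N m; "gripper_width": opening from 0.0 (shut) to 1.0 (fully open).
Only numpy, scipy, OpenCV 4.12 (cv2) and the standard library are available. Lean on these libraries where they do the work, as an engineer would, in place of code of your own. Each camera call takes 0.05 s, during which the arm holds its last target. There are 200 camera calls.

## Task

The small two-plate press tool has to come off its parking stand so that the seat can be checked: take the carrying bar off its vee rest and push it, nose first, through both lifting eyes of the tool until its collar is up against the eye, while the tool stays seated. Then take hold of the bar midway between the two eyes, lift the tool straight up by the bar alone to about 10 cm clear of the stand, and finish still holding it there, level and motionless: do not put it down or let go. Never let the tool tip, and leave the other things on the bench where they are.

Things in the scene. Friction and masses are not known exactly. Their poses are not given: they have to be found in the camera images.
- press_tool: Loose aluminium press tool, about 0.75 kg, 76 (x) by 140 (y), 124 mm tall: two plates on four pillars, upper face 64 mm up. On it two steel lifting eyes (rings 36 mm outside, 17 mm bore, 12 mm thick) centred at y = +48 and -48 mm, 84 mm free between them, their common axis along the tool's y, 106 mm above the underside. Balanced. Origin: centre of underside; z up.
- eye_left (a point): Centre of the bore of the tool's +y lifting eye (the left one for the robot), on the eye's outer face.
- eye_right (a point): Centre of the bore of the -y lifting eye, on its outer face.
- carry_bar: Loose carrying bar, 0.16 kg: steel shaft 12 mm thick, 135 mm long, last 16 mm tapered to a 4 mm nose; collar 28 mm wide, 8 mm thick; black handle 20 mm thick, 52 mm long. Origin: on the axis at the collar's shaft side; shaft along its -y, handle +y; it may roll about y. At first level in the vees of the bar rest, axis 58 mm up, nose towards the press tool, handle overhanging.
- bar_tip (a point): End of the nose, on the bar's axis, 135 mm from the collar face.
- bar_handle (a point): Middle of the handle's length on the bar's axis, 34 mm from the collar's shaft-side face: the place to grip the bar for pushing.
- bar_rest: Fixed bar rest: dark base plate 70 (x) by 120 mm (y), 8 mm thick, with two posts at y = +42 and -42 mm carrying upward-open vees, 14 mm long in y, 63 mm high overall. Origin: centre of its underside on the bench.
- stand: Fixed grey parking stand, 106 (x) by 170 mm (y); the press tool stands on its top face, 22 mm above the bench, between four low corner locators (10 mm high, about 2 mm play), so the tool must first rise straight by 10 mm. Origin: centre of its underside on the bench; z up.
- spanner_13: Bystander: combination spanner 28 x 190 x 6 mm lying flat near the front of the bar rest. Origin: centre of its underside.
- gauge_block: Bystander: ground steel block 22 x 45 x 25 mm behind the bar rest. Origin: centre of its underside.
- hex_key_6: Bystander: L-shaped hex key 33 x 88 x 6 mm lying flat in front of the stand. Origin: centre of its underside.
- oil_bottle: Bystander: squeeze oiler, 43 mm wide, 128 mm tall, at the far right, by the lamp. Origin: centre of its underside.
- cards_c: Bystander: banded stack of white cards 68 x 36 x 25 mm at the left. Origin: centre of its underside.
- spare_pulley: Bystander: small white pulley, 29 mm wide, 20 mm tall, behind the left end of the stand. Origin: centre of its underside.

How it is judged:
By the outcome, as a careful person would: the job done as asked, in the order asked, and still so for the second after the job is handed in, while the arm keeps its last pose, push and grip.
It also fails if it takes over 58 s, if anything falls off the work surface, if the arm or the gripper's body presses on something with over 40 N, if the wrist force passes 120 N, or if a joint passes its speed limit or range.

## Working session

There is one attempt and no reset: what is moved stays moved. The work goes in short steps, Python scripts to look and compute and a tool call to move; the robot and the scene stay as the last step left them, time stands still between calls to the robot, and variables do not carry over. Pictures are saved under pics/ and viewed, about 8 in all and at most 12, crops included, and the job is handed in when it is done.

Besides the shell and the picture viewer there is one more tool, called as name(argument=value, ...), one argument or row to a line, values as JSON. play_rows: Moves the arm, as the interface text tells. Its arguments: {"type":"object","properties":{"increments":{"type":"array"}},"required":["increments"]}

```bash
ls; mkdir -p pics
cat > h.py <<'E'
import numpy as np, cv2
from plant import manip
def w(cam,p):
    T=np.array(manip.get_calibration(cam)["T"]); return (T@np.r_[p,1])[:3]
def look(cam,name=None):
    im=manip.grab_frame(cam)
    if name: cv2.imwrite(f"pics/{name}.png",im)
    return im
def find(cam,q,kind="tip"):
    r=(manip.tip_of if kind=="tip" else manip.boxes_of)(q,cam)
    return [(round(d["p"],2),w(cam,d["xyz"]).round(4).tolist()) for d in r[:2]]
def proj(cam,P):
    c=manip.get_calibration(cam); T=np.linalg.inv(np.array(c["T"])); p=(T@np.r_[P,1])[:3]
    s=p[:2]/p[2]; s=s*(1+c["k1"]*(s@s)); return np.array([c["fx"]*s[0]+c["cx"],c["fy"]*s[1]+c["cy"]]).round(1)
E
python3 - <<'E'
from h import *
s=manip.state(); print({k:np.round(v,3).tolist() for k,v in s.items()})
ims=[look(c,c+"0") for c in("scene","top")]
cv2.imwrite("pics/both.png",cv2.resize(np.vstack(ims),None,fx=.78,fy=.78))
for c in("scene","top"):
    print(c,manip.get_calibration(c)["fx"],np.round(manip.get_calibration(c)["T"],3).tolist())
    for q in["press_tool","eye_left","eye_right","carry_bar","bar_tip","bar_handle","bar_rest","stand"]: print(q,find(c,q))
print(manip.state()["time"])
E
```

```text
pics
{'time': 0.0, 'joint_pos': [0.987, 0.053, 1.614, -0.0, 1.476, -0.119], 'joint_vel': [-0.001, -0.0, -0.001, 0.002, -0.0, -0.001], 'joint_efforts': [-0.001, -39.37, -37.017, -0.0, 0.007, 0.0], 'tool_pos': [0.28, 0.558, 0.249], 'tool_rot': [-0.0, 0.23, 0.973, -0.001], 'contact_force': [0.365, 0.178, -0.191], 'ft_torque': [-0.039, -0.014, 0.045], 'gripper_width': 0.998}
scene 456.6600505987799 [[0.566, -0.535, 0.627, -0.326], [-0.824, -0.373, 0.426, -0.555], [0.006, -0.758, -0.652, 0.96], [0.0, 0.0, 0.0, 1.0]]
press_tool [(0.97, [0.499, -0.2198, 0.0214])]
eye_left [(0.87, [0.4866, -0.1641, 0.1312]), (0.63, [0.5113, -0.2693, 0.1279])]
eye_right [(0.63, [0.5118, -0.2726, 0.1293])]
carry_bar [(0.85, [0.5125, 0.2299, 0.055])]
bar_tip [(0.61, [0.5298, 0.0956, 0.0612])]
bar_handle [(0.66, [0.5057, 0.2636, 0.0567]), (0.53, [0.5117, -0.1047, 0.0013])]
bar_rest [(0.9, [0.5212, 0.1739, 0.003])]
stand [(0.81, [0.503, -0.22, -0.0025]), (0.52, [0.5095, -0.1015, 0.0011])]
top 349.5832394753758 [[-0.021, -0.992, 0.125, 0.388], [-1.0, 0.023, 0.009, 0.012], [-0.012, -0.125, -0.992, 1.027], [0.0, 0.0, 0.0, 1.0]]
press_tool [(0.82, [0.5032, -0.2248, 0.0191])]
eye_left [(0.83, [0.4912, -0.1675, 0.124])]
eye_right [(0.56, [0.5115, -0.2678, 0.1259])]
carry_bar [(0.77, [0.5182, 0.228, 0.0507])]
bar_tip [(0.66, [0.5336, 0.0963, 0.0584])]
bar_handle [(0.88, [0.5093, 0.2662, 0.0547]), (0.34, [0.5888, 0.177, 0.0037])]
bar_rest [(0.55, [0.5249, 0.1744, -0.0032])]
stand [(0.76, [0.5016, -0.2157, -0.0012]), (0.15, [0.5138, -0.2674, 0.126])]
0.9
```

View pics/both.png

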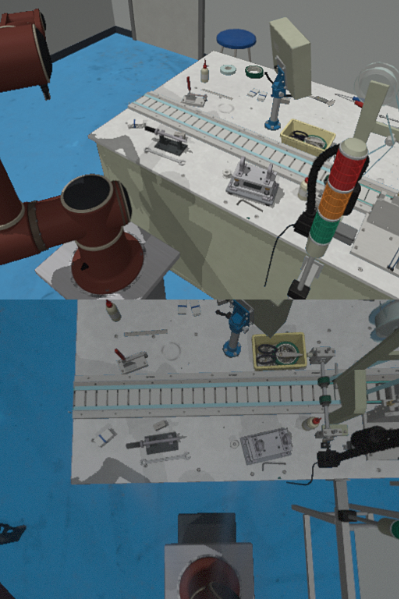

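The composite shows the bar on its rest (scene ~(165,140), top ~(158,440)) and the tool on its stand (scene ~(252,182), top ~(265,445)). The networks agree with both positions. I'll move above the bar, turning the jaws across it.

play_rows(
  increments=[
    {"offset": [-34,-16,0],"twist": 0.11,"grip": 1},
    {"offset": [-68,-32,0],"twist": 0.22,"grip": 1},
    {"offset": [-102,-48,0],"twist": 0.33,"grip": 1},
    {"offset": [-136,-65,0],"twist": 0.44,"grip": 1},
    {"offset": [-170,-81,0],"twist": 0.55,"grip": 1},
  ],
)

```text
time: 1.32
tool_pos: [0.3965, 0.4087, 0.2501]
tool_rot: [0.0, 0.488, 0.873, 0.0]
contact_force: [1.3, 0.2, -0.2]
gripper_width: 1.0
```

```bash
cat >> h.py <<'E'
from scipy.spatial.transform import Rotation as R
def plan(target,jaw_deg):
    """offset mm / twist from the present pose to target; jaw_deg = world heading of tool y"""
    s=manip.state(); q=s["tool_rot"]; M=R.from_quat([q[1],q[2],q[3],q[0]]).as_matrix()
    d=M.T@(np.array(target)-s["tool_pos"])*1000
    a=np.degrees(np.arctan2(M[1,1],M[0,1])); dd=(a-jaw_deg+90)%180-90
    print("t",round(float(s["time"]),2),"pos",np.round(s["tool_pos"],4),"jaw",round(a,2),"tilt z",M[:,2].round(4),"F",np.round(s["contact_force"],1),"Tq",np.round(s["ft_torque"],2),"w",round(float(s["gripper_width"]),3),"J6",round(s["joint_pos"][5],2))
    print("offset",d.round(1),"twist",round(np.radians(dd),4)); return M
E
python3 -c "
from h import *
plan([.508,.265,.25],8.1)"
```

```text
t 1.32 pos [0.3965 0.4087 0.2501] jaw 31.58 tilt z [ 3.e-04  2.e-04 -1.e+00] F [ 1.3  0.2 -0.2] Tq [-0.05  0.01 -0.04] w 1.0 J6 0.12
offset [-1.808e+02  1.980e+01  1.000e-01] twist 0.4098
```

play_rows(
  increments=[
    {"offset": [-37,4,0],"twist": 0.1,"grip": 1},
    {"offset": [-74,8,0],"twist": 0.2,"grip": 1},
    {"offset": [-111,12,0],"twist": 0.3,"grip": 1},
    {"offset": [-148,16,0],"twist": 0.41,"grip": 1},
    {"offset": [-176,19,0],"twist": 0.41,"grip": 1},
  ],
)

```text
time: 1.73
tool_pos: [0.5062, 0.2683, 0.2502]
tool_rot: [0.0, 0.656, 0.755, 0.0]
contact_force: [-0.6, 0.3, 0.4]
gripper_width: 1.002
```

Run:
```python
from h import *
plan([.508,.265,.12],8.1)
T=np.array(manip.get_calibration("wrist")["T"]);print(T.round(3).tolist())
im=look("wrist","w1")
for q in["carry_bar","bar_tip","bar_handle","bar_rest"]: print(q,find("wrist",q))
look("scene");
for q in["carry_bar","bar_tip","bar_handle","eye_left","eye_right"]: print(q,find("scene",q))
look("top");
for q in["carry_bar","bar_tip","bar_handle","eye_left","eye_right"]: print(q,find("top",q))
```

```text
t 1.73 pos [0.5062 0.2683 0.2502] jaw 8.07 tilt z [ 8.e-04 -4.e-04 -1.e+00] F [-0.6  0.3  0.4] Tq [ 0.02 -0.03 -0.01] w 1.002 J6 0.22
offset [ -3.4   1.2 130.2] twist -0.0005
[[0.99, 0.134, 0.041, 0.497], [0.14, -0.947, -0.288, 0.341], [0.0, 0.291, -0.957, 0.375], [0.0, 0.0, 0.0, 1.0]]
carry_bar [(0.73, [0.5171, 0.2226, 0.0587]), (0.15, [0.5145, 0.2643, 0.0595])]
bar_tip [(0.95, [0.5341, 0.0895, 0.0541]), (0.72, [0.5164, 0.2267, 0.0562])]
bar_handle [(0.58, [0.5097, 0.2662, 0.061])]
bar_rest [(0.89, [0.522, 0.172, 0.0018])]
carry_bar [(0.74, [0.5112, 0.2291, 0.0565]), (0.69, [0.4224, -0.2491, 0.0042])]
bar_tip [(0.78, [0.5294, 0.0931, 0.0608])]
bar_handle [(0.73, [0.5062, 0.2656, 0.0585]), (0.59, [0.5901, 0.182, -0.0007])]
eye_left [(0.78, [0.4896, -0.1648, 0.1251])]
eye_right [(0.6, [0.5125, -0.2715, 0.1264]), (0.48, [0.5295, 0.0946, 0.0591])]
carry_bar [(0.83, [0.5151, 0.2297, 0.0523])]
bar_tip [(0.94, [0.5342, 0.0907, 0.0613]), (0.38, [0.5045, -0.2233, 0.022])]
bar_handle [(0.56, [0.5109, 0.2648, 0.0537]), (0.4, [0.5351, 0.0968, 0.0599])]
eye_left [(0.71, [0.4912, -0.1668, 0.126]), (0.33, [0.534, 0.0959, 0.056])]
eye_right [(0.58, [0.5115, -0.2682, 0.1234])]
```

View pics/w1.png

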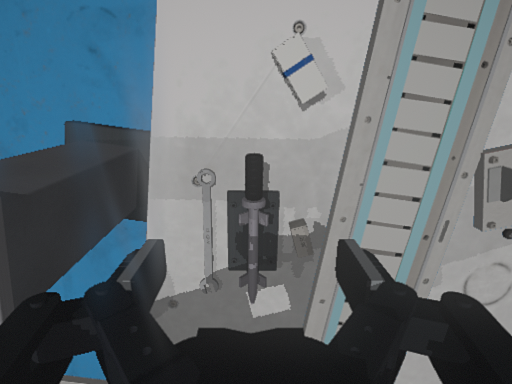

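The wrist view shows the handle's end at (254,153) and the nose at (252,300), with the spanner to its left and the gauge block to its right. I'll refine the bar axis by back-projecting edges onto z = 0.058.

```bash
cat >> h.py <<'E'
def onz(cam,uv,z):
    c=manip.get_calibration(cam); T=np.array(c["T"]); K=np.array([[c["fx"],0,c["cx"]],[0,c["fy"],c["cy"]],[0,0,1.]])
    s=cv2.undistortPoints(np.array([[uv]],float),K,np.array([c["k1"],0,0,0,0]))[0,0]
    d=T[:3,:3]@np.r_[s,1]; return (T[:3,3]+d*(z-T[2,3])/d[2]).round(4)
E
python3 - <<'E'
from h import *
im=cv2.imread("pics/w1.png"); g=cv2.cvtColor(im,cv2.COLOR_BGR2GRAY)
for y in(158,165,172,180,218,228,240,252,262,275,288,295): print(y,g[y,238:272].tolist())
c=im[145:310,215:300]; cv2.imwrite("pics/w1c.png",cv2.resize(c,None,fx=3.5,fy=3.5,interpolation=cv2.INTER_CUBIC))
for P in([.508,.2658,.058],[.532,.092,.058]): print(proj("wrist",P))
E
```

```text
158 [155, 155, 157, 157, 158, 161, 155, 72, 44, 46, 51, 49, 50, 51, 52, 52, 52, 51, 51, 51, 51, 52, 50, 47, 57, 109, 164, 162, 160, 160, 161, 161, 162, 163]
165 [154, 155, 155, 155, 157, 160, 155, 71, 45, 48, 49, 49, 50, 51, 52, 52, 51, 50, 52, 49, 50, 50, 49, 47, 54, 89, 103, 101, 102, 100, 99, 112, 161, 161]
172 [153, 153, 153, 154, 155, 156, 152, 70, 43, 45, 49, 49, 50, 50, 50, 49, 50, 49, 49, 49, 50, 50, 49, 46, 59, 99, 102, 101, 100, 99, 110, 157, 157, 156]
180 [154, 156, 155, 155, 156, 159, 155, 70, 43, 47, 49, 50, 49, 49, 49, 48, 48, 49, 48, 49, 48, 48, 47, 45, 59, 103, 101, 99, 99, 98, 110, 156, 158, 156]
218 [71, 102, 109, 96, 96, 97, 96, 97, 95, 93, 86, 98, 98, 104, 109, 115, 111, 110, 105, 91, 74, 97, 101, 109, 100, 97, 98, 101, 114, 96, 64, 49, 52, 52]
228 [67, 66, 67, 67, 64, 51, 52, 52, 51, 53, 69, 104, 113, 118, 121, 125, 120, 115, 105, 90, 56, 49, 52, 51, 50, 53, 66, 66, 64, 64, 62, 64, 65, 65]
240 [53, 53, 54, 51, 52, 53, 52, 52, 50, 52, 66, 79, 80, 82, 83, 86, 83, 81, 77, 70, 53, 51, 49, 51, 50, 51, 50, 52, 50, 50, 49, 53, 60, 51]
252 [64, 54, 52, 52, 52, 52, 50, 51, 50, 52, 66, 79, 80, 81, 83, 84, 83, 78, 74, 70, 51, 49, 50, 50, 50, 51, 51, 49, 49, 50, 49, 50, 52, 50]
262 [66, 66, 66, 65, 65, 64, 65, 65, 60, 47, 65, 77, 80, 81, 82, 83, 80, 79, 74, 65, 45, 48, 47, 47, 47, 48, 47, 47, 46, 46, 47, 46, 40, 38]
275 [110, 111, 110, 95, 84, 63, 59, 61, 68, 71, 74, 78, 82, 83, 83, 82, 80, 76, 72, 66, 64, 63, 59, 60, 69, 90, 108, 110, 109, 108, 108, 109, 110, 109]
288 [110, 110, 109, 108, 110, 110, 109, 110, 110, 106, 75, 77, 81, 81, 83, 81, 78, 73, 71, 91, 111, 110, 110, 116, 116, 114, 126, 165, 167, 166, 165, 165, 163, 163]
295 [108, 107, 108, 108, 108, 107, 107, 106, 116, 156, 119, 76, 79, 81, 82, 80, 75, 75, 113, 168, 167, 165, 165, 166, 164, 164, 165, 164, 164, 164, 164, 163, 161, 162]
[251.7 174. ]
[250.3 305.3]
```

View pics/w1c.png

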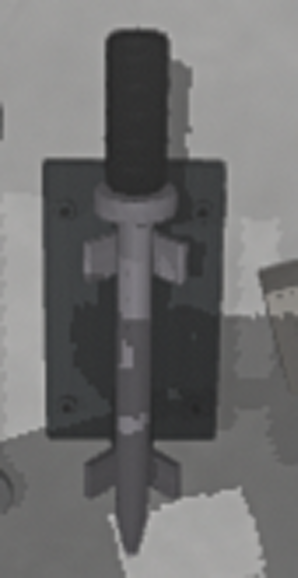

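Run:
```python
from h import *
for uv in([253.7,160],[253.7,176],[252.7,228],[252.7,252],[252.4,295],[252.5,302.7]): print(uv,onz("wrist",uv,.058))
```

```text
[253.7, 160] [0.5079 0.2818 0.058 ]
[253.7, 176] [0.5106 0.2638 0.058 ]
[252.7, 228] [0.5189 0.2008 0.058 ]
[252.7, 252] [0.5236 0.1693 0.058 ]
[252.4, 295] [0.5324 0.1081 0.058 ]
[252.5, 302.7] [0.5343 0.0965 0.058 ]
```

play_rows(
  increments=[
    {"offset": [-2,2,35],"twist": 0,"grip": 0.55},
    {"offset": [-4,4,75],"twist": 0,"grip": 0.55},
    {"offset": [-4,4,115],"twist": 0,"grip": 0.55},
    {"offset": [-4,4,150],"twist": 0,"grip": 0.55},
    {"offset": [-4,4,162],"twist": 0,"grip": 0.55},
  ],
)

```text
time: 3.0
tool_pos: [0.5055, 0.2657, 0.0816]
tool_rot: [-0.002, 0.654, 0.757, -0.004]
contact_force: [-0.9, -0.3, -0.2]
gripper_width: 0.549
```

Run:
```python
from h import *
plan([.5103,.265,.058],8.1)
look("wrist","w2")
for q in["bar_tip","bar_handle","carry_bar"]: print(q,find("wrist",q))
```

```text
t 3.0 pos [0.5055 0.2657 0.0816] jaw 8.35 tilt z [-0.0096 -0.0036 -0.9999] F [-0.9 -0.3 -0.2] Tq [-0.05  0.07 -0.01] w 0.549 J6 0.21
offset [-1.3  4.9 23.5] twist 0.0044
bar_tip []
bar_handle [(0.72, [0.5124, 0.2663, 0.0672])]
carry_bar [(0.71, [0.5207, 0.2258, 0.0653])]
```

View pics/w2.png

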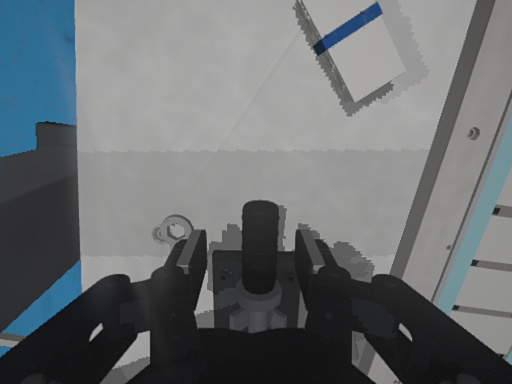

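Picture: the handle (about (260,230)) lies between the fingers, slightly right of their middle, while the arm is still settling. I'll descend and settle before closing.

play_rows(
  increments=[
    {"offset": [0,0,10],"twist": 0,"grip": 0.55},
    {"offset": [0,0,20],"twist": 0,"grip": 0.55},
    {"offset": [0,0,28],"twist": 0,"grip": 0.55},
    {"offset": [0,0,29],"twist": 0,"grip": 0.55},
    {"offset": [0,0,29],"twist": 0,"grip": 0.55},
  ],
)

```text
time: 3.62
tool_pos: [0.5087, 0.267, 0.0581]
tool_rot: [-0.0, 0.654, 0.757, -0.001]
contact_force: [1.1, 0.8, -0.4]
gripper_width: 0.552
```

Run:
```python
from h import *
plan([.5103,.265,.058],8.1)
```

```text
t 3.62 pos [0.5087 0.267  0.0581] jaw 8.37 tilt z [-1.7e-03 -6.0e-04 -1.0e+00] F [ 1.1  0.8 -0.4] Tq [-0.05  0.    0.01] w 0.552 J6 0.21
offset [-2.2  1.3  0.1] twist 0.0046
```

play_rows(
  increments=[
    {"offset": [-2,1.5,0],"twist": 0.004,"grip": 0.4},
    {"offset": [-2,1.5,0],"twist": 0.004,"grip": 0.3},
    {"offset": [-2,1.5,0],"twist": 0.004,"grip": 0.1},
    {"offset": [-2,1.5,0],"twist": 0.004,"grip": 0},
    {"offset": [-2,1.5,0],"twist": 0.004,"grip": 0},
  ],
)

```text
time: 4.03
tool_pos: [0.5111, 0.2654, 0.0594]
tool_rot: [-0.0, 0.655, 0.755, -0.0]
contact_force: [-2.2, -1.1, 2.1]
gripper_width: 0.212
```

play_rows(
  increments=[
    {"offset": [0,0,0],"twist": 0,"grip": 0},
    {"offset": [0,0,0],"twist": 0,"grip": 0},
    {"offset": [0,0,-4],"twist": 0,"grip": 0},
    {"offset": [0,0,-10],"twist": 0,"grip": 0},
    {"offset": [0,0,-20],"twist": 0,"grip": 0},
  ],
)

```text
time: 4.45
tool_pos: [0.5104, 0.2652, 0.0783]
tool_rot: [-0.001, 0.655, 0.755, -0.001]
contact_force: [-0.5, 0.5, -2.1]
gripper_width: 0.216
```

Run:
```python
from h import *
plan([.5103,.265,.15],8.1)
for c in("top","scene"):
  look(c)
  for q in["bar_tip","bar_handle"]: print(c,q,find(c,q))
```

```text
t 4.45 pos [0.5104 0.2652 0.0783] jaw 8.14 tilt z [-1.8e-03 -5.0e-04 -1.0e+00] F [-0.5  0.5 -2.1] Tq [ 0.16 -0.01  0.  ] w 0.216 J6 0.21
offset [ -0.2  -0.3 -71.7] twist 0.0007
top bar_tip [(0.57, [0.5364, 0.0956, 0.0715])]
top bar_handle [(0.7, [0.5119, 0.2639, 0.0731])]
scene bar_tip [(0.78, [0.5305, 0.0953, 0.0797])]
scene bar_handle [(0.74, [0.5096, 0.2677, 0.0762])]
```

The grip holds (w 0.216, about 18–20 mm). I'll lift the bar and pass a waypoint from which the wrist camera sees the eyes beside the fingers.

play_rows(
  increments=[
    {"offset": [0,0,-25],"twist": 0,"grip": 0},
    {"offset": [0,0,-55],"twist": 0,"grip": 0},
    {"offset": [-10,-5,-90],"twist": 0,"grip": 0},
    {"offset": [-30,-15,-120],"twist": 0,"grip": 0},
    {"offset": [-60,-30,-150],"twist": 0,"grip": 0},
  ],
)

```text
time: 5.17
tool_pos: [0.4908, 0.2046, 0.2286]
tool_rot: [0.0, 0.654, 0.756, 0.001]
contact_force: [0.3, -0.2, -1.4]
gripper_width: 0.214
```

play_rows(
  increments=[
    {"offset": [-30,-15,-20],"twist": 0,"grip": 0},
    {"offset": [-62,-30,-40],"twist": 0,"grip": 0},
    {"offset": [-96,-46,-60],"twist": 0,"grip": 0},
    {"offset": [-130,-62,-72],"twist": 0,"grip": 0},
    {"offset": [-165,-78,-72],"twist": 0,"grip": 0},
  ],
)

```text
time: 5.58
tool_pos: [0.4371, 0.0285, 0.3023]
tool_rot: [0.003, 0.655, 0.756, 0.002]
contact_force: [2.2, -0.8, -1.0]
gripper_width: 0.21
```

play_rows(
  increments=[
    {"offset": [-30,-15,0],"twist": -0.03,"grip": 0},
    {"offset": [-60,-30,0],"twist": -0.068,"grip": 0},
    {"offset": [-80,-42,0],"twist": -0.068,"grip": 0},
    {"offset": [-90,-48,0],"twist": -0.068,"grip": 0},
    {"offset": [-91,-48,0],"twist": -0.068,"grip": 0},
  ],
)

```text
time: 6.0
tool_pos: [0.4013, -0.0688, 0.2983]
tool_rot: [-0.0, 0.631, 0.776, -0.0]
contact_force: [0.5, 0.1, -2.0]
gripper_width: 0.21
```

play_rows(
  increments=[
    {"offset": [0,0,0],"twist": 0,"grip": 0},
    {"offset": [0,0,0],"twist": 0,"grip": 0},
    {"offset": [0,0,0],"twist": 0,"grip": 0},
  ],
)

```text
time: 6.25
tool_pos: [0.4024, -0.0663, 0.2985]
tool_rot: [-0.0, 0.629, 0.778, 0.0]
contact_force: [0.4, 0.2, -1.2]
gripper_width: 0.211
```

Run:
```python
from h import *
plan([.4473,.0337,.14],12.0)
look("wrist","w3")
for q in["eye_left","eye_right","bar_tip","press_tool"]: print(q,find("wrist",q))
```

```text
t 6.25 pos [ 0.4024 -0.0663  0.2985] jaw 12.11 tilt z [-4.e-04  5.e-04 -1.e+00] F [ 0.4  0.2 -1.2] Tq [ 0.16 -0.01  0.04] w 0.211 J6 -0.56
offset [ 88.3  64.9 158.6] twist 0.002
eye_left [(0.56, [0.4864, -0.1697, 0.1326])]
eye_right []
bar_tip []
press_tool [(0.93, [0.4989, -0.2223, 0.0238])]
```

View pics/w3.png

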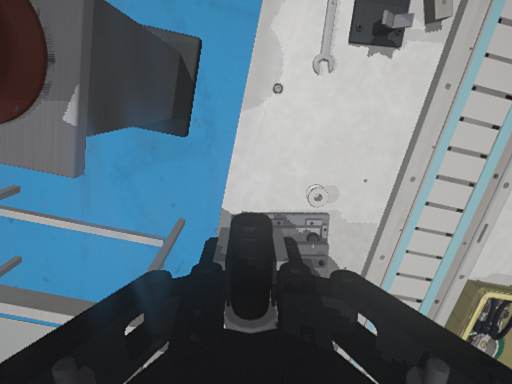

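Wrist view: the gripper hides the eyes, and only the tool's left end shows, at about (300,230). I'll go to the approach pose and measure bar and eyes together in the fixed cameras.

play_rows(
  increments=[
    {"offset": [16,12,25],"twist": 0,"grip": 0},
    {"offset": [34,25,55],"twist": 0,"grip": 0},
    {"offset": [52,39,85],"twist": 0,"grip": 0},
    {"offset": [70,52,115],"twist": 0,"grip": 0},
    {"offset": [84,62,140],"twist": 0,"grip": 0},
  ],
)

```text
time: 6.92
tool_pos: [0.4451, 0.0297, 0.1567]
tool_rot: [-0.001, 0.629, 0.778, -0.0]
contact_force: [0.9, -1.3, -0.6]
gripper_width: 0.208
```

play_rows(
  increments=[
    {"offset": [4,3,15],"twist": 0,"grip": 0},
    {"offset": [4,3,18],"twist": 0,"grip": 0},
    {"offset": [4,3,18],"twist": 0,"grip": 0},
    {"offset": [4,3,18],"twist": 0,"grip": 0},
  ],
)

```text
time: 7.25
tool_pos: [0.448, 0.0323, 0.1418]
tool_rot: [0.001, 0.629, 0.777, 0.0]
contact_force: [0.2, -0.3, -0.8]
gripper_width: 0.21
```

Run:
```python
from h import *
plan([.4473,.0337,.14],12.0)
out=[]
for c in("top","scene"):
  im=look(c,"a_"+c)
  for q in["eye_left","eye_right","bar_tip","bar_handle","carry_bar"]: print(c,q,find(c,q))
  p=proj(c,[.47,-.12,.12]).astype(int); print(c,p)
  x0,y0=p-[85,60]; print(x0,y0); out.append(cv2.resize(im[y0:y0+120,x0:x0+170],None,fx=4.5,fy=2.5 if 0 else 4.5,interpolation=cv2.INTER_CUBIC))
for n,o in zip(("ct","cs"),out): cv2.imwrite(f"pics/{n}.png",o)
cv2.imwrite("pics/c2.png",cv2.resize(np.vstack(out),None,fx=.55,fy=.55,interpolation=cv2.INTER_AREA))
```

```text
t 7.25 pos [0.448  0.0323 0.1418] jaw 12.03 tilt z [ 1.4e-03 -4.0e-04 -1.0e+00] F [ 0.2 -0.3 -0.8] Tq [ 0.05  0.01 -0.02] w 0.21 J6 -0.3
offset [ 1.6 -0.4  1.8] twist 0.0005
top eye_left [(0.88, [0.4922, -0.1671, 0.1247])]
top eye_right [(0.9, [0.5126, -0.2714, 0.129])]
top bar_tip [(0.42, [0.4832, -0.1374, 0.1395])]
top bar_handle []
top carry_bar []
top [311 195]
226 135
scene eye_left [(0.89, [0.4901, -0.1644, 0.128]), (0.72, [0.4601, 0.1553, 0.0017])]
scene eye_right [(0.58, [0.5104, -0.2682, 0.1302])]
scene bar_tip [(0.79, [0.479, -0.1354, 0.1392]), (0.58, [0.452, -0.0025, 0.1356])]
scene bar_handle [(0.53, [0.4458, 0.0312, 0.139]), (0.4, [0.4779, -0.1359, 0.1389])]
scene carry_bar [(0.58, [0.4566, 0.1575, 0.0008]), (0.55, [0.4557, -0.0057, 0.1362])]
scene [289 205]
204 145
```

View pics/c2.png

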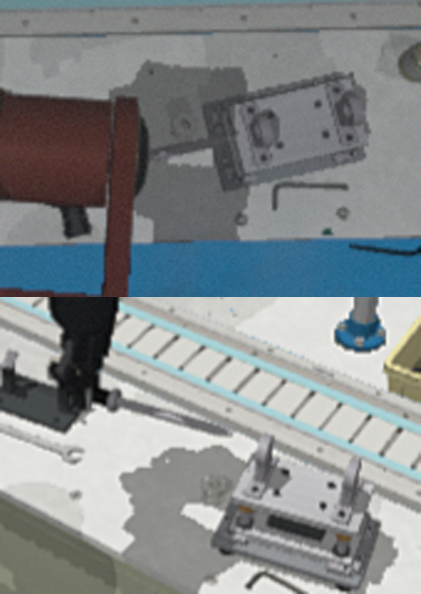

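Top crop: the bar's nose is at about (213,147), in line with the left eye at about (263,125). Scene crop: the nose at (230,432) sits above and left of the left eye at (262,462). I'll zoom in on the tool in the top view to get its yaw and lateral position.

Run:
```python
from h import *
im=cv2.imread("pics/a_top.png"); x0,y0=284,152
c=cv2.resize(im[y0:y0+66,x0:x0+100],None,fx=8,fy=8,interpolation=cv2.INTER_CUBIC)
c=cv2.convertScaleAbs(c,alpha=1.5)
el=np.array([.4915,-.167,.128])
for yaw,col in((11.5,(0,255,0)),(13,(0,0,255))):
  n=np.array([np.sin(np.radians(yaw)),-np.cos(np.radians(yaw)),0])
  pts=np.array([(proj("top",el+n*t)-[x0,y0]+.5)*8 for t in(-.034,0,.108)]).astype(int)
  cv2.polylines(c,[pts.reshape(-1,1,2)],False,col,1)
cv2.imwrite("pics/ct2.png",c)
```

```text
(no output)
```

View pics/ct2.png

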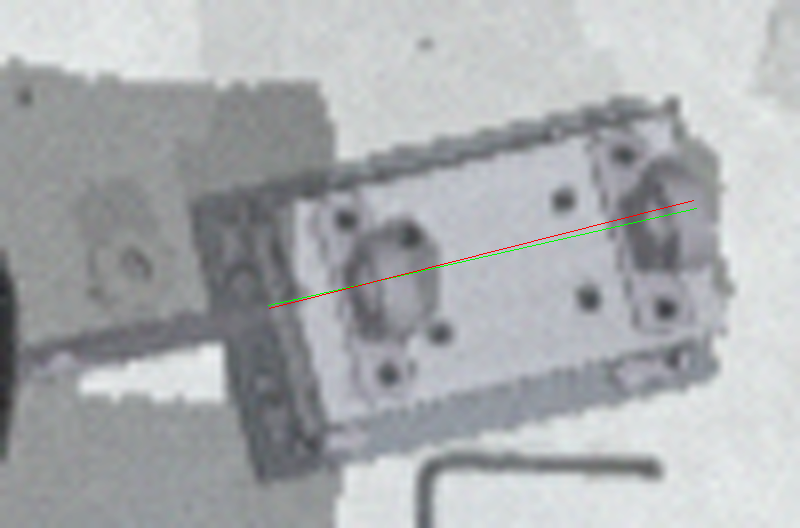

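Run:
```python
from h import *
x0,y0=284,152
f=lambda u,v,z:onz("top",[x0+u/8-.5,y0+v/8-.5],z)[:2]
L=[f(367,295.5,.09),f(644.5,230.5,.09)]; P=[f(425,284,.086),f(575.5,249,.086)]
for a,b in(L,P): d=b-a; print(a,b,"yaw",np.degrees(np.arctan2(d[0],-d[1])).round(2),"len",np.linalg.norm(d).round(4),"mid",(a+b)/2)
# holes direction across
for a,b in(((346,218),(388,373)),((624,153),(665,308))):
  d=f(*a,.09)-f(*b,.09); print("cross yaw",np.degrees(np.arctan2(d[1],d[0])).round(2))
# bar axis visible in the top picture, z=.1418
for y in ((36,352),(130,338),(200,326)): print("bar",f(*y,.1418))
t=np.array([.448,.0323]);n=np.array([.208,-.978])
for k in(.10,.13,.15):print("expected",t+n*k)
```

```text
[ 0.4916 -0.173 ] [ 0.5114 -0.2672] yaw 11.87 len 0.0963 mid [ 0.5015 -0.2201]
[ 0.4955 -0.1935] [ 0.5062 -0.2448] yaw 11.78 len 0.0524 mid [ 0.50085 -0.21915]
cross yaw 12.41
cross yaw 11.33
bar [ 0.4702 -0.0572]
bar [ 0.474  -0.0872]
bar [ 0.4773 -0.1095]
expected [ 0.4688 -0.0655]
expected [ 0.47504 -0.09484]
expected [ 0.4792 -0.1144]
```

The plate holes give the tool centre (0.501, -0.220), yaw 11.85°, and an eye spacing of 96.3 mm against the nominal 96. The bar is already on that line, so I'll lower to eye height and come close.

play_rows(
  increments=[
    {"offset": [0,0,6],"twist": 0.003,"grip": 0},
    {"offset": [-5,0,12.5],"twist": 0.003,"grip": 0},
    {"offset": [-15,0,12.5],"twist": 0.003,"grip": 0},
    {"offset": [-25,0,12.5],"twist": 0.003,"grip": 0},
    {"offset": [-25,0,12.5],"twist": 0.003,"grip": 0},
  ],
)

```text
time: 8.27
tool_pos: [0.453, 0.0063, 0.1282]
tool_rot: [0.0, 0.631, 0.776, -0.0]
contact_force: [-0.6, 1.2, -0.9]
gripper_width: 0.212
```

play_rows(
  increments=[
    {"offset": [0,0,0],"twist": 0,"grip": 0},
    {"offset": [0,0,0],"twist": 0,"grip": 0},
  ],
)

```text
time: 8.43
tool_pos: [0.4528, 0.0078, 0.1285]
tool_rot: [0.0, 0.631, 0.776, 0.0]
contact_force: [0.3, -0.2, -1.0]
gripper_width: 0.213
```

```bash
cat >> h.py <<'E'
EL=np.array([.4901,-.1669,.128]); N=np.array([.2053,-.9787,0.]); 
def rel():
    """TCP in eye frame: along N to the seated handle place, sideways, height (mm)"""
    p=np.array(manip.state()["tool_pos"])-(EL-.034*N); s=np.array([.9787,.2053,0])
    print("to go",round(-p@N*1e3,1),"side",round(p@s*1e3,1),"dz",round(p[2]*1e3,1))
E
python3 - <<'E'
from h import *
plan(EL-.179*N,11.85); rel()
im=look("scene","b_scene")
for q in["eye_left","bar_tip"]: print(q,find("scene",q))
p=proj("scene",EL).astype(int); x0,y0=p-[50,40]
c=cv2.resize(im[y0:y0+75,x0:x0+100],None,fx=8,fy=8,interpolation=cv2.INTER_CUBIC)
cv2.imwrite("pics/cs2.png",c); print(x0,y0)
s=np.array(manip.state()["tool_pos"])
for k in(.1,.13,.15,.169): print("bar at",k,((proj("scene",s+N*k)-[x0,y0]+.5)*8).round())
print("eye",((proj("scene",EL)-[x0,y0]+.5)*8).round(), "mm/px",np.linalg.norm(proj("scene",EL)-proj("scene",EL+[0,0,.01]))*.1*8)
E
```

```text
t 8.43 pos [0.4528 0.0078 0.1285] jaw 11.81 tilt z [ 2.e-04  2.e-04 -1.e+00] F [ 0.3 -0.2 -1. ] Tq [ 0.1   0.1  -0.01] w 0.213 J6 -0.35
offset [0.4 0.6 0.5] twist -0.0006
to go 144.6 side -0.6 dz 0.5
eye_left [(0.88, [0.4884, -0.1638, 0.1271])]
bar_tip [(0.57, [0.4851, -0.1615, 0.1266]), (0.17, [0.4581, -0.0287, 0.1219])]
258 165
bar at 0.1 [189. 267.]
bar at 0.13 [272. 290.]
bar at 0.15 [328. 306.]
bar at 0.169 [382. 321.]
eye [411. 329.] mm/px 2.2528204544525834
```

View pics/cs2.png

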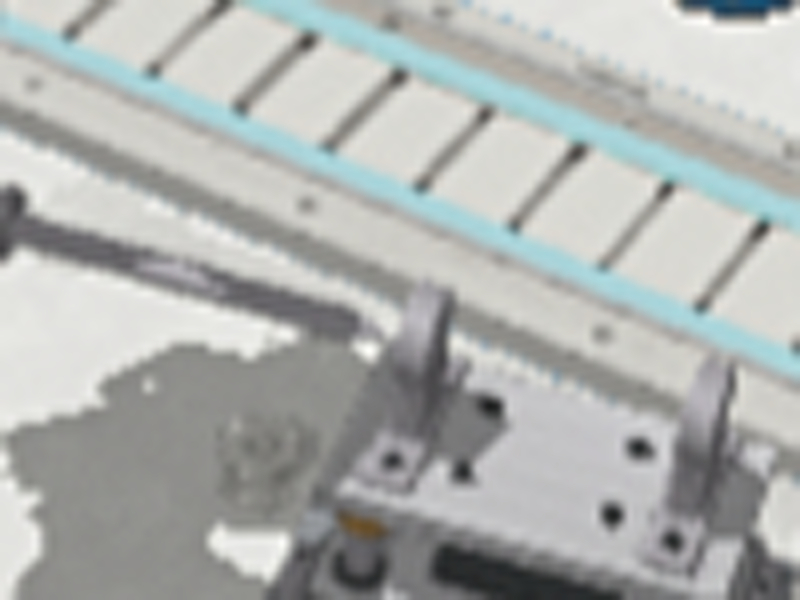

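Scene crop: the nose ends at about (382,330), the left eye ring spans (400–455, 285–400), and the bar runs about 8 px below its predicted line, though parallel to it. I'll check scene against top using the foot holes at (393,460) and (672,541).

Run:
```python
from h import *
f=lambda u,v,z:onz("top",[284+u/8-.5,152+v/8-.5],z)
for (u,v),o in(((388,373),(393,460)),((665,308),(672,541)),((410,235),(490,406)),((563,200),(640,447)),((440,333),(462,470)),((588,298),(612,515))):
  for z in(.086,.09): print(z,((proj("scene",f(u,v,z))-[258,165]+.5)*8).round(),"obs",o)
im=cv2.imread("pics/b_scene.png"); g=cv2.cvtColor(im,cv2.COLOR_BGR2GRAY)
for u in(272,285,292,299): print(u,g[188:212,u].tolist())
s=np.array([.4528,.0078,.1285])
for u in(272,285,292,299):
  k=min(np.arange(.03,.17,.0005),key=lambda k:abs(proj("scene",s+N*k)[0]-u)); print(u,k.round(3),proj("scene",s+N*k))
```

```text
0.086 [398. 476.] obs (393, 460)
0.09 [397. 467.] obs (393, 460)
0.086 [677. 557.] obs (672, 541)
0.09 [674. 547.] obs (672, 541)
0.086 [490. 407.] obs (490, 406)
0.09 [488. 399.] obs (490, 406)
0.086 [641. 450.] obs (640, 447)
0.09 [639. 442.] obs (640, 447)
0.086 [464. 475.] obs (462, 470)
0.09 [462. 466.] obs (462, 470)
0.086 [613. 517.] obs (612, 515)
0.09 [610. 508.] obs (612, 515)
272 [215, 215, 214, 215, 216, 214, 190, 117, 95, 99, 118, 185, 232, 229, 226, 226, 225, 226, 226, 225, 225, 227, 229, 204]
285 [204, 174, 142, 141, 154, 196, 229, 221, 211, 212, 179, 105, 127, 143, 123, 186, 234, 231, 230, 232, 212, 148, 141, 141]
292 [204, 207, 210, 199, 174, 143, 140, 152, 195, 224, 214, 212, 182, 117, 104, 104, 117, 184, 228, 210, 181, 144, 142, 143]
299 [171, 204, 207, 205, 207, 207, 200, 171, 143, 143, 141, 173, 214, 212, 180, 115, 106, 109, 105, 121, 149, 148, 144, 147]
272 0.073 [272.  195.3]
285 0.111 [285. 199.]
292 0.131 [292.  200.9]
299 0.151 [299.  202.9]
```

Run:
```python
from h import *
im=look("top","b_top"); g=cv2.cvtColor(im,cv2.COLOR_BGR2GRAY)
s=np.array(manip.state()["tool_pos"]); print(s)
for k in(.07,.08,.09,.1,.11,.12,.13,.14,.15,.16):
  u,v=proj("top",s+N*k); a=int(round(v))-7; print(k,u,v,a,g[a:a+15,int(round(u))].tolist())
print("px per mm side/z",proj("top",s+N*.1+[.0098,.002,0])-proj("top",s+N*.1),proj("top",s+N*.1+[0,0,.01])-proj("top",s+N*.1))
print("scene",proj("scene",s+N*.1+[.0098,.002,0])-proj("scene",s+N*.1),proj("scene",s+N*.1+[0,0,.01])-proj("scene",s+N*.1))
x0,y0=285,155
c=cv2.resize(im[y0:y0+50,x0:x0+75],None,fx=10,fy=10,interpolation=cv2.INTER_CUBIC); cv2.imwrite("pics/ct3.png",c)
```

```text
[0.45268116 0.0082553  0.1284092 ]
0.07 288.8 197.2 190 [54, 52, 54, 59, 55, 59, 55, 52, 55, 50, 55, 51, 54, 57, 52]
0.08 292.6 196.3 189 [56, 54, 55, 56, 57, 50, 53, 54, 60, 55, 57, 58, 54, 55, 52]
0.09 296.4 195.4 188 [45, 34, 38, 40, 43, 39, 38, 41, 32, 45, 38, 38, 37, 42, 33]
0.1 300.2 194.5 187 [96, 93, 99, 90, 96, 99, 71, 78, 104, 105, 113, 140, 114, 99, 97]
0.11 303.9 193.7 187 [91, 91, 97, 103, 98, 78, 74, 74, 78, 96, 138, 145, 115, 103, 99]
0.12 307.7 192.8 186 [97, 99, 102, 102, 102, 81, 71, 76, 71, 86, 140, 150, 145, 123, 101]
0.13 311.5 191.9 185 [71, 64, 66, 66, 69, 67, 74, 74, 77, 72, 79, 85, 99, 113, 127]
0.14 315.2 191.0 184 [67, 63, 62, 68, 67, 69, 67, 75, 76, 74, 77, 89, 94, 85, 87]
0.15 319.0 190.1 183 [71, 67, 65, 70, 74, 69, 63, 75, 73, 73, 75, 81, 84, 72, 68]
0.16 322.8 189.3 182 [80, 84, 84, 82, 84, 88, 77, 76, 72, 72, 85, 85, 88, 84, 81]
px per mm side/z [-1.  -3.7] [ 0.4 -0.3]
scene [ 1.3 -2.3] [ 0.1 -2.8]
```

View pics/ct3.png

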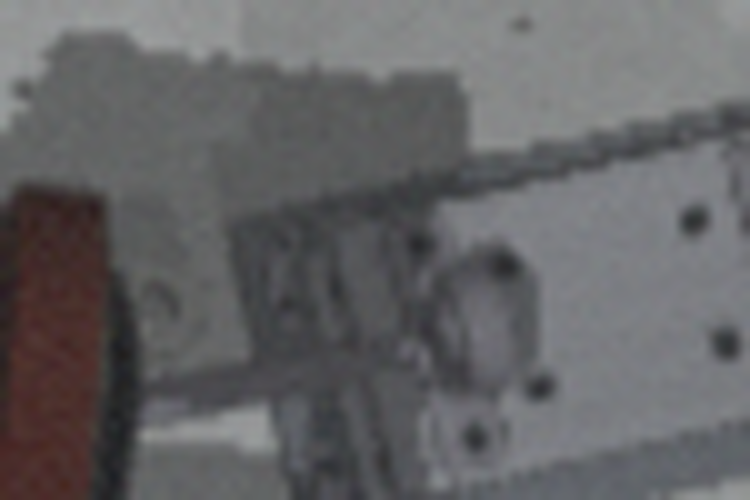

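Run:
```python
from h import *
im=cv2.imread("pics/scene0.png"); g=cv2.cvtColor(im,cv2.COLOR_BGR2GRAY)
h=np.array([.5105,.2638,.058]); n=np.array([.1411,-.99,0])
for k in(-.015,0,.015,.07,.08,.09,.1):
  u,v=proj("scene",h+n*k); a=int(round(v))-8; print(k,u,v,a,g[a:a+17,int(round(u))].tolist())
# bar in the latest top/scene pictures: handle too
im=cv2.imread("pics/b_scene.png"); g=cv2.cvtColor(im,cv2.COLOR_BGR2GRAY); s=manip.state()["tool_pos"]
for k in(.05,.06,.08,.1,.12,.14):
  u,v=proj("scene",s+N*k); a=int(round(v))-6; print(k,u,v,a,g[a:a+14,int(round(u))].tolist())
```

```text
-0.015 189.1 164.3 156 [203, 203, 196, 199, 201, 165, 61, 14, 20, 16, 10, 66, 147, 203, 205, 206, 204]
0 193.0 165.6 158 [200, 199, 200, 202, 181, 91, 23, 24, 16, 3, 36, 136, 211, 208, 200, 201, 200]
0.015 197.0 166.9 159 [196, 198, 198, 200, 185, 120, 30, 17, 23, 20, 29, 107, 185, 206, 207, 206, 190]
0.07 211.9 171.7 164 [178, 178, 181, 182, 179, 183, 166, 140, 128, 99, 130, 174, 125, 45, 24, 43, 46]
0.08 214.6 172.6 165 [180, 178, 180, 182, 185, 182, 165, 141, 131, 97, 127, 167, 118, 59, 47, 31, 32]
0.09 217.4 173.5 166 [179, 178, 181, 186, 185, 175, 150, 138, 119, 101, 143, 168, 102, 47, 30, 38, 45]
0.1 220.1 174.4 166 [180, 178, 177, 182, 183, 183, 174, 151, 139, 122, 109, 149, 176, 124, 60, 53, 57]
0.05 264.0 193.1 187 [227, 225, 219, 217, 221, 189, 110, 103, 101, 129, 189, 222, 228, 228]
0.06 267.4 194.1 188 [217, 214, 219, 219, 210, 166, 106, 105, 99, 134, 196, 224, 229, 229]
0.08 274.2 196.0 190 [215, 215, 213, 211, 202, 160, 106, 106, 109, 148, 216, 230, 227, 226]
0.1 281.1 197.9 192 [215, 218, 209, 210, 199, 159, 150, 175, 143, 146, 210, 231, 229, 230]
0.12 288.0 199.8 194 [181, 225, 214, 212, 213, 181, 107, 102, 104, 144, 215, 232, 231, 233]
0.14 295.0 201.8 196 [142, 171, 209, 216, 212, 176, 106, 105, 106, 128, 168, 164, 147, 143]
```

The lateral match is exact in top. The height evidence is mixed, with the bar appearing 0–6 mm low. I'll split the difference by raising 3 mm, enter with the nose only (±6 mm capture), and feel for the bore centre.

play_rows(
  increments=[
    {"offset": [0,0.5,-3],"twist": 0,"grip": 0},
    {"offset": [-5,0.5,-3],"twist": 0,"grip": 0},
    {"offset": [-10,0.5,-3],"twist": 0,"grip": 0},
    {"offset": [-15,0.5,-3],"twist": 0,"grip": 0},
    {"offset": [-15,0.5,-3],"twist": 0,"grip": 0},
  ],
)

```text
time: 9.05
tool_pos: [0.4565, -0.0074, 0.1314]
tool_rot: [0.0, 0.631, 0.776, -0.0]
contact_force: [-0.3, 0.3, -2.1]
gripper_width: 0.216
```

play_rows(
  increments=[
    {"offset": [-4,0,0],"twist": 0,"grip": 0},
    {"offset": [-8,0,0],"twist": 0,"grip": 0},
    {"offset": [-8,0,0],"twist": 0,"grip": 0},
    {"offset": [-8,0,0],"twist": 0,"grip": 0},
  ],
)

```text
time: 9.38
tool_pos: [0.4579, -0.0145, 0.1312]
tool_rot: [-0.0, 0.63, 0.776, -0.0]
contact_force: [-0.1, -0.0, -1.3]
gripper_width: 0.212
```

Run:
```python
from h import *
plan(EL-.179*N,11.85); rel()
im=look("scene","d_scene")
x0,y0=280,180
cv2.imwrite("pics/cs3.png",cv2.resize(im[y0:y0+45,x0:x0+60],None,fx=12,fy=12,interpolation=cv2.INTER_CUBIC))
```

```text
t 9.38 pos [ 0.4579 -0.0145  0.1312] jaw 11.83 tilt z [-2.e-04  1.e-04 -1.e+00] F [-0.1 -0.  -1.3] Tq [ 0.15  0.05 -0.05] w 0.212 J6 -0.4
offset [23.3  0.3  3.2] twist -0.0003
to go 121.7 side -0.3 dz 3.2
```

View pics/cs3.png

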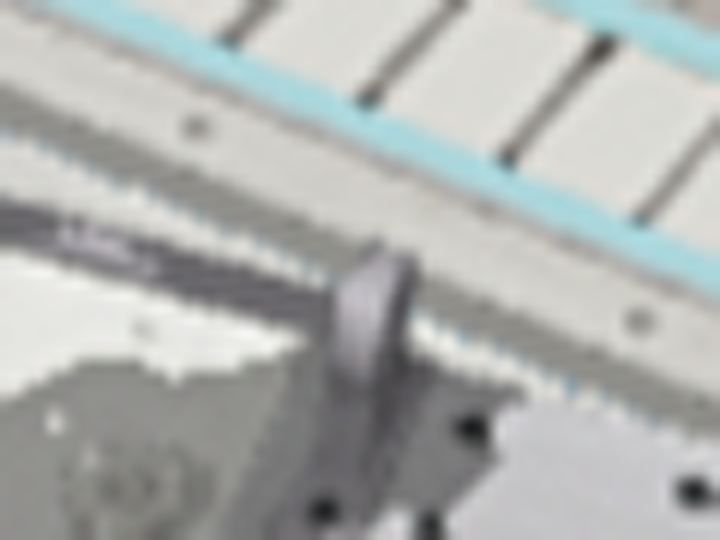

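No contact with the nose about 13 mm into the ring. Picture: the bar enters the left side of the ring at about (330,305). I'll advance to the full diameter and then probe up and down.

play_rows(
  increments=[
    {"offset": [-3,0.3,0],"twist": 0,"grip": 0},
    {"offset": [-6,0.3,0],"twist": 0,"grip": 0},
    {"offset": [-8,0.3,0],"twist": 0,"grip": 0},
    {"offset": [-8,0.3,0],"twist": 0,"grip": 0},
    {"offset": [-8,0.3,0],"twist": 0,"grip": 0},
  ],
)

```text
time: 9.85
tool_pos: [0.4598, -0.0222, 0.1313]
tool_rot: [-0.0, 0.63, 0.776, 0.0]
contact_force: [-0.3, -0.3, -0.6]
gripper_width: 0.213
```

play_rows(
  increments=[
    {"offset": [0,0,-1],"twist": 0,"grip": 0},
    {"offset": [0,0,-1],"twist": 0,"grip": 0},
    {"offset": [0,0,-1],"twist": 0,"grip": 0},
  ],
)

```text
time: 10.1
tool_pos: [0.4599, -0.022, 0.1324]
tool_rot: [0.0, 0.63, 0.776, 0.0]
contact_force: [-0.0, -0.4, -2.2]
gripper_width: 0.215
```

play_rows(
  increments=[
    {"offset": [0,0,-1],"twist": 0,"grip": 0},
    {"offset": [0,0,-1],"twist": 0,"grip": 0},
    {"offset": [0,0,-1],"twist": 0,"grip": 0},
  ],
)

```text
time: 10.35
tool_pos: [0.4599, -0.022, 0.1334]
tool_rot: [0.0, 0.63, 0.776, 0.0]
contact_force: [-0.2, -0.6, -1.2]
gripper_width: 0.211
```

```bash
python3 -c "
from h import *
plan(EL-.179*N,11.85); rel()"
```

```text
t 10.35 pos [ 0.4599 -0.022   0.1334] jaw 11.87 tilt z [ 2.e-04 -1.e-04 -1.e+00] F [-0.2 -0.6 -1.2] Tq [0.08 0.04 0.05] w 0.211 J6 -0.42
offset [31.  -0.2  5.4] twist 0.0003
to go 114.0 side 0.2 dz 5.4
```

play_rows(
  increments=[
    {"offset": [0,0,-1],"twist": 0,"grip": 0},
    {"offset": [0,0,-1],"twist": 0,"grip": 0},
    {"offset": [0,0,-1],"twist": 0,"grip": 0},
  ],
)

```text
time: 10.6
tool_pos: [0.4599, -0.0221, 0.1344]
tool_rot: [0.0, 0.63, 0.776, 0.0]
contact_force: [-0.7, -0.4, -1.0]
gripper_width: 0.21
```

play_rows(
  increments=[
    {"offset": [0,0,-1],"twist": 0,"grip": 0},
    {"offset": [0,0,-1],"twist": 0,"grip": 0},
    {"offset": [0,0,-1],"twist": 0,"grip": 0},
  ],
)

```text
time: 10.85
tool_pos: [0.4598, -0.0221, 0.1353]
tool_rot: [-0.0, 0.63, 0.776, 0.0]
contact_force: [0.4, -0.9, -0.9]
gripper_width: 0.209
```

```bash
python3 -c "
from h import *
plan(EL-.179*N,11.85); rel()"
```

```text
t 10.85 pos [ 0.4598 -0.0221  0.1353] jaw 11.86 tilt z [-0.  0. -1.] F [ 0.4 -0.9 -0.9] Tq [ 0.12  0.04 -0.03] w 0.209 J6 -0.42
offset [31.  -0.1  7.3] twist 0.0002
to go 114.0 side 0.1 dz 7.3
```

```bash
cat >> h.py <<'E'
def barprof(im,ks):
    """offset (px, + = lower) of the bar's centre in the scene picture against the TCP line"""
    g=cv2.cvtColor(im,cv2.COLOR_BGR2GRAY).astype(float); s=np.array(manip.state()["tool_pos"])
    for k in ks:
        u,v=proj("scene",s+N*k); a=int(round(v))-6; c=g[a:a+14,int(round(u))]
        d=c<165; i=np.flatnonzero(d[3:12])+3
        if len(i)<2: continue
        lo,hi=i[0],i[-1]
        e0=lo-(165-c[lo])/(c[lo-1]-c[lo]+1e-6); e1=hi+(165-c[hi])/(c[min(hi+1,13)]-c[hi]+1e-6)
        print(k,round(a+(e0+e1)/2-v,2),"thick",round(e1-e0,1))
E
python3 - <<'E'
from h import *
im=look("scene","e_scene")
print("eye_left",find("scene","eye_left"),"tip",find("scene","bar_tip"))
barprof(im,np.arange(.045,.15,.01).round(3))
x0,y0=240,160
cv2.imwrite("pics/cs4.png",cv2.resize(im[y0:y0+75,x0:x0+100],None,fx=8,fy=8,interpolation=cv2.INTER_CUBIC))
s=np.array(manip.state()["tool_pos"]); 
for k in(.06,.13): print(((proj("scene",s+N*k)-[x0,y0]+.5)*8).round())
E
```

```text
eye_left [(0.82, [0.4903, -0.1643, 0.1257])] tip [(0.64, [0.4887, -0.1883, 0.1333])]
0.045 1.14 thick 4.6
0.055 1.19 thick 4.6
0.065 1.1 thick 4.5
0.075 1.08 thick 4.5
0.085 1.28 thick 4.4
0.095 1.3 thick 4.3
0.105 0.88 thick 5.9
0.115 2.3 thick 2.7
0.125 -10.21 thick 28.2
0.135 1.79 thick 3.5
0.145 -9.47 thick -11.0
[310. 284.]
[506. 338.]
```

View pics/cs4.png

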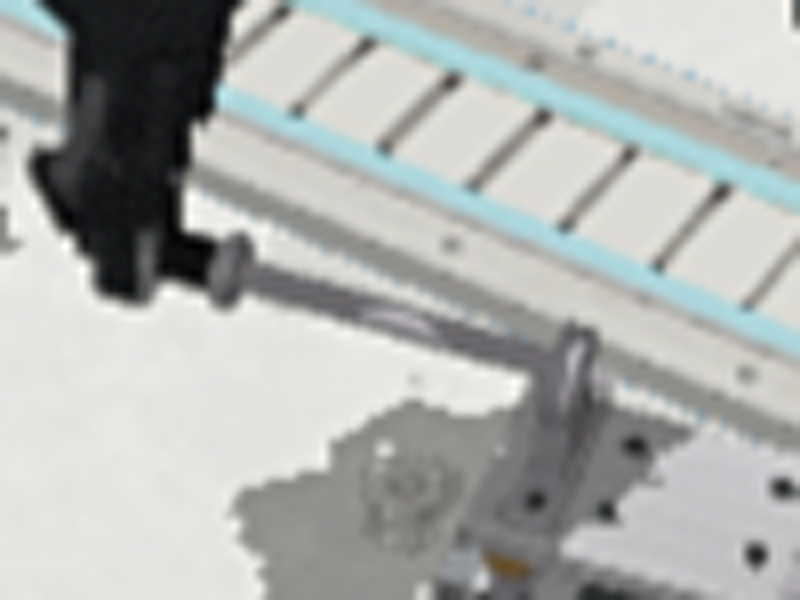

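The bar passes through the ring with the nose just emerging at about (600,385). There was no contact up to dz 7.3, nor at 3.2, which puts the centre at dz ≈ 5.5. I'll set that and slide on towards the second eye.

play_rows(
  increments=[
    {"offset": [0,0,1.8],"twist": 0,"grip": 0},
    {"offset": [-6,0,1.8],"twist": 0,"grip": 0},
    {"offset": [-13,0,1.8],"twist": 0,"grip": 0},
    {"offset": [-20,0,1.8],"twist": 0,"grip": 0},
    {"offset": [-25,0,1.8],"twist": 0,"grip": 0},
  ],
)

```text
time: 11.42
tool_pos: [0.4652, -0.0476, 0.1336]
tool_rot: [0.0, 0.63, 0.776, -0.0]
contact_force: [0.3, -0.3, -1.1]
gripper_width: 0.215
```

play_rows(
  increments=[
    {"offset": [-7,0,0],"twist": 0,"grip": 0},
    {"offset": [-15,0,0],"twist": 0,"grip": 0},
    {"offset": [-22,0,0],"twist": 0,"grip": 0},
    {"offset": [-28,0,0],"twist": 0,"grip": 0},
    {"offset": [-28,0,0],"twist": 0,"grip": 0},
  ],
)

```text
time: 11.83
tool_pos: [0.471, -0.0751, 0.1336]
tool_rot: [0.0, 0.631, 0.776, -0.0]
contact_force: [-0.2, -0.6, -1.4]
gripper_width: 0.211
```

Run:
```python
from h import *
plan(EL-.179*N,11.85); rel()
im=look("scene","f_scene"); print("tip",find("scene","bar_tip"),find("scene","eye_right"))
look("top","f_top"); print("tip",find("top","bar_tip"),find("top","eye_right"))
# compare tip side offset against eye_right
```

```text
t 11.83 pos [ 0.471  -0.0751  0.1336] jaw 11.79 tilt z [ 2.e-04 -4.e-04 -1.e+00] F [-0.2 -0.6 -1.4] Tq [ 0.18 -0.01 -0.  ] w 0.211 J6 -0.52
offset [85.3 -0.2  5.6] twist -0.0011
to go 59.7 side 0.2 dz 5.6
tip [(0.74, [0.4992, -0.2424, 0.1331])] [(0.67, [0.5146, -0.2679, 0.127])]
tip [(0.63, [0.4261, -0.2502, -0.0024]), (0.52, [0.5063, -0.2404, 0.1326])] [(0.88, [0.5108, -0.2712, 0.1256]), (0.39, [0.4234, -0.253, -0.0003])]
```

play_rows(
  increments=[
    {"offset": [-6,0,0],"twist": 0,"grip": 0},
    {"offset": [-12,0,0],"twist": 0,"grip": 0},
    {"offset": [-18,0,0],"twist": 0,"grip": 0},
    {"offset": [-24,0,0],"twist": 0,"grip": 0},
    {"offset": [-28,0,0],"twist": 0,"grip": 0},
  ],
)

```text
time: 12.55
tool_pos: [0.4767, -0.1023, 0.1336]
tool_rot: [0.0, 0.63, 0.776, -0.0]
contact_force: [0.3, 0.7, -1.1]
gripper_width: 0.211
```

play_rows(
  increments=[
    {"offset": [-3,0,0],"twist": 0,"grip": 0},
    {"offset": [-5,0,0],"twist": 0,"grip": 0},
    {"offset": [-5,0,0],"twist": 0,"grip": 0},
  ],
)

```text
time: 12.8
tool_pos: [0.4776, -0.1067, 0.1335]
tool_rot: [0.0, 0.63, 0.776, -0.0]
contact_force: [-1.2, -0.0, -1.7]
gripper_width: 0.212
```

Run:
```python
from h import *
plan(EL-.179*N,11.85); rel()
im=look("scene","g_scene"); barprof(im,[.045,.05,.055,.06,.065]); print(find("scene","press_tool"))
```

```text
t 12.8 pos [ 0.4776 -0.1067  0.1335] jaw 11.83 tilt z [-0.e+00 -1.e-04 -1.e+00] F [-1.2 -0.  -1.7] Tq [0.13 0.06 0.04] w 0.212 J6 -0.58
offset [ 1.175e+02 -1.000e-01  5.500e+00] twist -0.0004
to go 27.5 side 0.1 dz 5.5
0.045 3.29 thick 0.4
0.05 -7499999.81 thick 15000006.2
0.055 -9.53 thick -9.1
0.06 1.7 thick -16.8
0.065 -0.57 thick 8.9
[(0.98, [0.4986, -0.2161, 0.0221]), (0.46, [0.5886, 0.1789, -0.0008])]
```

play_rows(
  increments=[
    {"offset": [-5,0,0],"twist": 0,"grip": 0},
    {"offset": [-10,0,0],"twist": 0,"grip": 0},
    {"offset": [-10,0,0],"twist": 0,"grip": 0},
  ],
)

```text
time: 13.15
tool_pos: [0.4798, -0.1168, 0.1337]
tool_rot: [0.0, 0.63, 0.776, -0.0]
contact_force: [-0.8, 0.7, -1.0]
gripper_width: 0.211
```

play_rows(
  increments=[
    {"offset": [-5,0,0],"twist": 0,"grip": 0},
    {"offset": [-10,0,0],"twist": 0,"grip": 0},
    {"offset": [-10,0,0],"twist": 0,"grip": 0},
  ],
)

```text
time: 13.4
tool_pos: [0.4819, -0.1267, 0.1336]
tool_rot: [0.0, 0.631, 0.776, -0.0]
contact_force: [0.8, -0.8, -2.1]
gripper_width: 0.21
```

Run:
```python
from h import *
plan(EL-.179*N,11.85); rel()
```

```text
t 13.4 pos [ 0.4819 -0.1267  0.1336] jaw 11.82 tilt z [ 3.e-04 -5.e-04 -1.e+00] F [ 0.8 -0.8 -2.1] Tq [0.11 0.03 0.03] w 0.21 J6 -0.61
offset [138.   -0.3   5.6] twist -0.0006
to go 7.0 side 0.2 dz 5.6
```

play_rows(
  increments=[
    {"offset": [-2,0,0],"twist": 0,"grip": 0},
    {"offset": [-4,0,0],"twist": 0,"grip": 0},
    {"offset": [-4,0,0],"twist": 0,"grip": 0},
  ],
)

```text
time: 13.65
tool_pos: [0.4825, -0.13, 0.1335]
tool_rot: [0.0, 0.63, 0.776, -0.0]
contact_force: [0.1, -0.2, -2.2]
gripper_width: 0.208
```

play_rows(
  increments=[
    {"offset": [-2,0,0],"twist": 0,"grip": 0},
    {"offset": [-2,0,0],"twist": 0,"grip": 0},
  ],
)

```text
time: 13.82
tool_pos: [0.4827, -0.1311, 0.1333]
tool_rot: [-0.001, 0.63, 0.776, 0.001]
contact_force: [0.6, 3.5, -0.6]
gripper_width: 0.21
```

Run:
```python
from h import *
plan(EL-.179*N,11.85); rel()
```

```text
t 13.82 pos [ 0.4827 -0.1311  0.1333] jaw 11.86 tilt z [-5.0e-04  1.7e-03 -1.0e+00] F [ 0.6  3.5 -0.6] Tq [0.59 0.02 0.09] w 0.21 J6 -0.62
offset [ 1.425e+02 -1.000e-01  5.600e+00] twist 0.0003
to go 2.5 side 0.1 dz 5.3
```

Collar contact (3.5 N, 1 mm from nominal). I'll ease off slightly so that the tool isn't tipped, and lower the bar to rest in the bores before letting go.

play_rows(
  increments=[
    {"offset": [0.5,0,0],"twist": 0,"grip": 0},
    {"offset": [0.5,0,1],"twist": 0,"grip": 0},
    {"offset": [0.5,0,2],"twist": 0,"grip": 0},
    {"offset": [0.5,0,2],"twist": 0,"grip": 0},
  ],
)

```text
time: 14.15
tool_pos: [0.4827, -0.1311, 0.1313]
tool_rot: [0.0, 0.63, 0.776, 0.0]
contact_force: [-0.5, 2.4, -0.6]
gripper_width: 0.211
```

Run:
```python
from h import *
plan(EL-.179*N,11.85); rel()
```

```text
t 14.15 pos [ 0.4827 -0.1311  0.1313] jaw 11.87 tilt z [ 0.  0. -1.] F [-0.5  2.4 -0.6] Tq [0.36 0.03 0.  ] w 0.211 J6 -0.62
offset [ 1.424e+02 -1.000e-01  3.300e+00] twist 0.0003
to go 2.6 side 0.1 dz 3.3
```

play_rows(
  increments=[
    {"offset": [0,0,0.5],"twist": 0,"grip": 0.3},
    {"offset": [0,0,0.5],"twist": 0,"grip": 0.45},
    {"offset": [0,0,0.5],"twist": 0,"grip": 0.5},
    {"offset": [0,0,0.5],"twist": 0,"grip": 0.5},
    {"offset": [0,0,0.5],"twist": 0,"grip": 0.5},
  ],
)

```text
time: 14.57
tool_pos: [0.4829, -0.1314, 0.1312]
tool_rot: [0.0, 0.63, 0.776, -0.0]
contact_force: [-0.6, -0.2, -0.5]
gripper_width: 0.501
```

play_rows(
  increments=[
    {"offset": [0,0,-8],"twist": 0,"grip": 0.5},
    {"offset": [0,0,-25],"twist": 0,"grip": 0.5},
    {"offset": [0,0,-50],"twist": 0,"grip": 0.5},
    {"offset": [0,0,-75],"twist": 0,"grip": 0.5},
    {"offset": [0,0,-90],"twist": 0,"grip": 0.5},
  ],
)

```text
time: 14.98
tool_pos: [0.4837, -0.1317, 0.2247]
tool_rot: [0.002, 0.63, 0.776, 0.001]
contact_force: [1.3, -0.9, 0.5]
gripper_width: 0.501
```

Run:
```python
from h import *
plan(EL+.054*N+[0,0,.072],11.85); rel()
for c in("scene","top"):
  look(c,"i_"+c)
  for q in("eye_left","eye_right","bar_tip","carry_bar","bar_handle","press_tool"): print(c,q,find(c,q))
```

```text
t 14.98 pos [ 0.4837 -0.1317  0.2247] jaw 11.86 tilt z [ 0.0039 -0.0019 -1.    ] F [ 1.3 -0.9  0.5] Tq [ 0.   -0.07 -0.04] w 0.501 J6 -0.62
offset [-89.7  -1.1  25. ] twist 0.0002
to go 1.8 side 1.0 dz 96.7
scene eye_left [(0.56, [0.4899, -0.165, 0.1278])]
scene eye_right [(0.71, [0.5122, -0.27, 0.1248])]
scene bar_tip [(0.65, [0.5147, -0.2991, 0.1254])]
scene carry_bar [(0.92, [0.4865, -0.1686, 0.1247]), (0.47, [0.4793, -0.1305, 0.1244])]
scene bar_handle [(0.6, [0.4768, -0.1308, 0.1259]), (0.41, [0.5139, -0.2987, 0.1273])]
scene press_tool [(0.55, [0.5008, -0.2171, 0.0186])]
top eye_left [(0.51, [0.4945, -0.1664, 0.1251])]
top eye_right []
top bar_tip [(0.57, [0.4914, -0.1701, 0.1278])]
top carry_bar [(0.37, [0.4231, -0.2534, 0.0006])]
top bar_handle []
top press_tool [(0.57, [0.5095, -0.103, 0.0026]), (0.49, [0.5025, -0.2234, 0.0209])]
```

The bar is released and seated: its origin sits at the left eye, the tip is past the right eye, and z is about 0.125. Next I'll go above the midpoint.

play_rows(
  increments=[
    {"offset": [-15,0,0],"twist": 0,"grip": 0.5},
    {"offset": [-40,0,0],"twist": 0,"grip": 0.5},
    {"offset": [-65,0,5],"twist": 0,"grip": 0.5},
    {"offset": [-82,0,20],"twist": 0,"grip": 0.5},
    {"offset": [-88,0,30],"twist": 0,"grip": 0.5},
  ],
)

```text
time: 16.1
tool_pos: [0.5011, -0.2201, 0.1905]
tool_rot: [0.0, 0.631, 0.776, -0.0]
contact_force: [-0.7, 0.3, -0.1]
gripper_width: 0.5
```

play_rows(
  increments=[
    {"offset": [0,0,0],"twist": 0,"grip": 0.5},
    {"offset": [0,0,0],"twist": 0,"grip": 0.5},
    {"offset": [0,0,0],"twist": 0,"grip": 0.5},
  ],
)

```text
time: 16.35
tool_pos: [0.5008, -0.2168, 0.1912]
tool_rot: [-0.0, 0.63, 0.777, 0.0]
contact_force: [-0.5, 0.1, 1.0]
gripper_width: 0.497
```

Run:
```python
from h import *
plan(EL+.053*N+[0,0,-.001],11.85); rel()
look("wrist","w4")
for q in("eye_left","eye_right","bar_tip","carry_bar","bar_handle","press_tool"): print(q,find("wrist",q))
```

```text
t 16.35 pos [ 0.5008 -0.2168  0.1912] jaw 11.89 tilt z [-1.e-04  4.e-04 -1.e+00] F [-0.5  0.1  1. ] Tq [ 0.04  0.01 -0.02] w 0.497 J6 -0.75
offset [-2.  -0.2 64.2] twist 0.0006
to go -85.0 side 0.2 dz 63.2
eye_left [(0.76, [0.4898, -0.1718, 0.1304]), (0.75, [0.4266, -0.253, 0.0005])]
eye_right [(0.57, [0.5161, -0.2742, 0.1328])]
bar_tip [(0.59, [0.5171, -0.305, 0.1227])]
carry_bar [(0.8, [0.4904, -0.1723, 0.1281])]
bar_handle [(0.89, [0.4815, -0.1323, 0.1321]), (0.51, [0.5793, -0.3851, 0.0019])]
press_tool [(0.81, [0.4997, -0.2233, 0.0248]), (0.59, [0.5197, -0.3077, 0.124])]
```

View pics/w4.png

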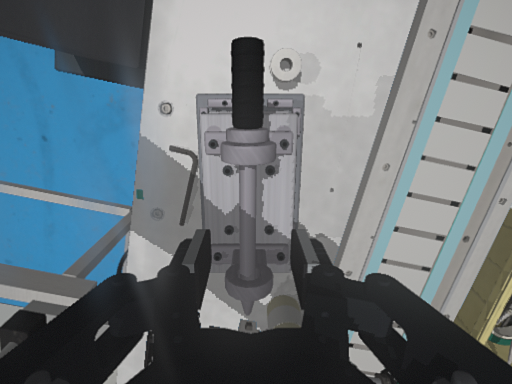

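Wrist view: the bar runs through both rings (left ring at about (247,153), right ring (248,280)), the collar is against the left ring, and the nose emerges at (248,308). I'll locate the mid-point from the foot and plate holes.

Run:
```python
from h import *
f=lambda u,v,z:onz("wrist",(u,v),z)[:2]
a,b=f(249,144,.09),f(247.5,256,.09); c,d=f(249,170,.086),f(249,230,.086)
for p,q in((a,b),(c,d)): e=q-p; print(p,q,(p+q)/2,np.linalg.norm(e).round(4),np.degrees(np.arctan2(e[0],-e[1])).round(2))
print("shaft",f(248,180,.1255),f(248,215,.1255),f(248,240,.1255))
m=np.r_[(a+b+c+d)/4,.127]; plan(m,11.85)
```

```text
[ 0.4926 -0.1769] [ 0.5113 -0.2728] [ 0.50195 -0.22485] 0.0977 11.03
[ 0.497  -0.1981] [ 0.5079 -0.2501] [ 0.50245 -0.2241 ] 0.0531 11.84
shaft [ 0.4961 -0.1959] [ 0.5013 -0.2209] [ 0.5052 -0.2399]
t 16.7 pos [ 0.501  -0.217   0.1915] jaw 11.9 tilt z [ 7.e-04 -4.e-04 -1.e+00] F [-0.6  0.   0.3] Tq [ 0.01  0.   -0.  ] w 0.493 J6 -0.75
offset [-7.5 -0.4 64.5] twist 0.0008
```

play_rows(
  increments=[
    {"offset": [-4,0,15],"twist": 0,"grip": 0.5},
    {"offset": [-4,0,32],"twist": 0,"grip": 0.5},
    {"offset": [-4,0,48],"twist": 0,"grip": 0.5},
    {"offset": [-4,0,60],"twist": 0,"grip": 0.5},
    {"offset": [-4,0,64],"twist": 0,"grip": 0.5},
  ],
)

```text
time: 17.12
tool_pos: [0.5005, -0.2204, 0.1246]
tool_rot: [-0.002, 0.63, 0.776, -0.0]
contact_force: [-0.7, 0.8, 0.3]
gripper_width: 0.498
```

play_rows(
  increments=[
    {"offset": [0,0,0],"twist": 0,"grip": 0.4},
    {"offset": [0,0,0],"twist": 0,"grip": 0.3},
    {"offset": [0,0,0],"twist": 0,"grip": 0.2},
    {"offset": [0,0,0],"twist": 0,"grip": 0.1},
    {"offset": [0,0,0],"twist": 0,"grip": 0},
  ],
)

```text
time: 17.53
tool_pos: [0.5016, -0.2218, 0.1284]
tool_rot: [0.0, 0.63, 0.776, -0.001]
contact_force: [-5.1, -0.5, 5.0]
gripper_width: 0.12
```

play_rows(
  increments=[
    {"offset": [0,0,0],"twist": 0,"grip": 0},
    {"offset": [0,0,0],"twist": 0,"grip": 0},
    {"offset": [0,0,0],"twist": 0,"grip": 0},
  ],
)

```text
time: 17.78
tool_pos: [0.5017, -0.2218, 0.1284]
tool_rot: [0.0, 0.63, 0.776, -0.0]
contact_force: [-4.4, 0.1, 5.4]
gripper_width: 0.115
```

Run:
```python
from h import *
plan(EL+.053*N+[0,0,.1],11.85); rel()
look("scene","j")
for q in("eye_left","eye_right","bar_tip","carry_bar","press_tool"): print(q,find("scene",q))
```

```text
t 17.78 pos [ 0.5017 -0.2218  0.1284] jaw 11.87 tilt z [ 1.0e-04 -1.3e-03 -1.0e+00] F [-4.4  0.1  5.4] Tq [-0.03  0.81  0.04] w 0.115 J6 -0.76
offset [  3.   -0.1 -99.6] twist 0.0003
to go -90.1 side 0.1 dz 0.4
eye_left [(0.74, [0.4912, -0.1628, 0.1262])]
eye_right [(0.66, [0.5133, -0.2701, 0.129])]
bar_tip [(0.78, [0.515, -0.2964, 0.1253])]
carry_bar [(0.54, [0.4883, -0.1716, 0.1245])]
press_tool [(0.97, [0.4997, -0.2177, 0.0244])]
```

The grip is shut on the shaft (0.115, about 10–12 mm) with a small side load. I'll relieve it before lifting.

play_rows(
  increments=[
    {"offset": [0,-0.7,-0.7],"twist": 0,"grip": 0},
    {"offset": [0,-1.5,-1.5],"twist": 0,"grip": 0},
    {"offset": [0,-1.5,-2],"twist": 0,"grip": 0},
    {"offset": [0,-1.5,-2],"twist": 0,"grip": 0},
  ],
)

```text
time: 18.42
tool_pos: [0.5001, -0.2213, 0.1287]
tool_rot: [-0.0, 0.63, 0.776, 0.0]
contact_force: [-0.7, 0.1, -2.1]
gripper_width: 0.11
```

```bash
python3 -c "
from h import *
plan(EL+.053*N+[0,0,.1],11.85); rel()"
```

```text
t 18.42 pos [ 0.5001 -0.2213  0.1287] jaw 11.85 tilt z [ 2.e-04  4.e-04 -1.e+00] F [-0.7  0.1 -2.1] Tq [-0.08 -0.06 -0.01] w 0.11 J6 -0.76
offset [  2.4   1.4 -99.3] twist 0.0001
to go -89.3 side -1.4 dz 0.7
```

play_rows(
  increments=[
    {"offset": [0,0,-1.5],"twist": 0,"grip": 0},
    {"offset": [0,0,-3],"twist": 0,"grip": 0},
    {"offset": [0,0,-4],"twist": 0,"grip": 0},
    {"offset": [0,0,-5],"twist": 0,"grip": 0},
    {"offset": [0,0,-5],"twist": 0,"grip": 0},
  ],
)

```text
time: 18.83
tool_pos: [0.5001, -0.2215, 0.1336]
tool_rot: [0.0, 0.63, 0.776, 0.0]
contact_force: [1.8, -1.0, -5.2]
gripper_width: 0.114
```

play_rows(
  increments=[
    {"offset": [0,0,-1],"twist": 0,"grip": 0},
    {"offset": [0,0,-2],"twist": 0,"grip": 0},
    {"offset": [0,0,-3],"twist": 0,"grip": 0},
    {"offset": [0,0,-4],"twist": 0,"grip": 0},
    {"offset": [0,0,-4],"twist": 0,"grip": 0},
  ],
)

```text
time: 19.25
tool_pos: [0.4998, -0.2213, 0.1375]
tool_rot: [-0.001, 0.63, 0.776, -0.0]
contact_force: [0.4, 0.4, -9.0]
gripper_width: 0.117
```

Run:
```python
from h import *
plan(EL+.053*N+[0,0,.1],11.85); rel()
look("scene","k")
for q in("eye_left","eye_right","bar_tip","carry_bar","press_tool"): print(q,find("scene",q))
```

```text
t 19.25 pos [ 0.4998 -0.2213  0.1375] jaw 11.86 tilt z [-1.e-03  6.e-04 -1.e+00] F [ 0.4  0.4 -9. ] Tq [-0.09  0.01  0.05] w 0.117 J6 -0.76
offset [  2.3   1.6 -90.5] twist 0.0002
to go -89.2 side -1.7 dz 9.5
eye_left [(0.66, [0.4888, -0.1638, 0.1279])]
eye_right [(0.85, [0.5132, -0.2721, 0.1345])]
bar_tip [(0.54, [0.5145, -0.2993, 0.1347]), (0.17, [0.5237, 0.1666, 0.0013])]
carry_bar [(0.74, [0.5918, 0.179, 0.0016]), (0.71, [0.4857, -0.1667, 0.1307])]
press_tool [(0.8, [0.4983, -0.221, 0.0278]), (0.69, [0.4608, 0.1552, -0.0003])]
```

The full weight (9.0 N) is on the bar, with nearly no moment. I'll lift slowly past the locators.

play_rows(
  increments=[
    {"offset": [0,0,-2],"twist": 0,"grip": 0},
    {"offset": [0,0,-4.5],"twist": 0,"grip": 0},
    {"offset": [0,0,-7.5],"twist": 0,"grip": 0},
    {"offset": [0,0,-10.5],"twist": 0,"grip": 0},
    {"offset": [0,0,-12.5],"twist": 0,"grip": 0},
  ],
)

```text
time: 19.97
tool_pos: [0.5005, -0.2217, 0.1513]
tool_rot: [0.0, 0.63, 0.776, 0.0]
contact_force: [0.4, 0.3, -7.9]
gripper_width: 0.114
```

play_rows(
  increments=[
    {"offset": [0,0,-0.5],"twist": 0,"grip": 0},
    {"offset": [0,0,-0.5],"twist": 0,"grip": 0},
  ],
)

```text
time: 20.13
tool_pos: [0.5004, -0.2217, 0.1515]
tool_rot: [0.0, 0.63, 0.776, 0.0]
contact_force: [-0.0, -0.3, -8.9]
gripper_width: 0.112
```

Run:
```python
from h import *
plan(EL+.053*N+[0,0,.1],11.85); rel()
for c in("scene","scene","wrist"):
  look(c,"l_"+c); print(c,find(c,"eye_left"),find(c,"eye_right")); print(find(c,"bar_tip")[:1],find(c,"carry_bar")[:1],find(c,"press_tool")[:1])
```

```text
t 20.13 pos [ 0.5004 -0.2217  0.1515] jaw 11.86 tilt z [ 7.e-04 -4.e-04 -1.e+00] F [-0.  -0.3 -8.9] Tq [-0.04 -0.04  0.02] w 0.112 J6 -0.76
offset [  2.7   1.2 -76.5] twist 0.0002
to go -89.7 side -1.2 dz 23.5
scene [(0.74, [0.4915, -0.1646, 0.1481]), (0.6, [0.5889, 0.1801, 0.0018])] [(0.7, [0.511, -0.2724, 0.1448])]
[(0.61, [0.5137, -0.2952, 0.1502])] [(0.55, [0.4885, -0.1704, 0.1473])] [(0.61, [0.4994, -0.2189, 0.0424])]
scene [(0.97, [0.4913, -0.1655, 0.1458])] [(0.64, [0.5104, -0.2702, 0.1427])]
[(0.88, [0.5145, -0.3001, 0.1487])] [(0.86, [0.4898, -0.1676, 0.1475])] [(0.96, [0.4977, -0.2199, 0.0405])]
wrist [(0.87, [0.4905, -0.1697, 0.1467]), (0.16, [0.489, -0.1708, 0.1469])] []
[] [(0.81, [0.49, -0.1712, 0.1485])] [(0.64, [0.5103, -0.1031, -0.0005])]
```

The tool is free of the locators (underside about 0.0415) and level within the noise. I'll lift the remaining 80 mm.

play_rows(
  increments=[
    {"offset": [0,0,-4],"twist": 0,"grip": 0},
    {"offset": [0,0,-11],"twist": 0,"grip": 0},
    {"offset": [0,0,-20],"twist": 0,"grip": 0},
    {"offset": [0,0,-29],"twist": 0,"grip": 0},
    {"offset": [0,0,-38],"twist": 0,"grip": 0},
  ],
)

```text
time: 21.45
tool_pos: [0.5005, -0.2217, 0.1907]
tool_rot: [0.001, 0.63, 0.776, 0.0]
contact_force: [0.2, -0.9, -7.7]
gripper_width: 0.115
```

play_rows(
  increments=[
    {"offset": [0,0,-9],"twist": 0,"grip": 0},
    {"offset": [0,0,-18],"twist": 0,"grip": 0},
    {"offset": [0,0,-27],"twist": 0,"grip": 0},
    {"offset": [0,0,-35],"twist": 0,"grip": 0},
    {"offset": [0,0,-40],"twist": 0,"grip": 0},
  ],
)

```text
time: 21.87
tool_pos: [0.5006, -0.2218, 0.2306]
tool_rot: [0.001, 0.63, 0.776, 0.0]
contact_force: [1.1, -0.8, -8.1]
gripper_width: 0.115
```

play_rows(
  increments=[
    {"offset": [0,0,-1],"twist": 0,"grip": 0},
    {"offset": [0,0,-1],"twist": 0,"grip": 0},
    {"offset": [0,0,-1],"twist": 0,"grip": 0},
    {"offset": [0,0,-1],"twist": 0,"grip": 0},
    {"offset": [0,0,-1],"twist": 0,"grip": 0},
  ],
)

```text
time: 22.28
tool_pos: [0.4998, -0.2213, 0.2291]
tool_rot: [-0.001, 0.63, 0.776, -0.0]
contact_force: [-0.7, 0.4, -9.5]
gripper_width: 0.111
```

play_rows(
  increments=[
    {"offset": [0,0,0],"twist": 0,"grip": 0},
    {"offset": [0,0,0],"twist": 0,"grip": 0},
    {"offset": [0,0,0],"twist": 0,"grip": 0},
    {"offset": [0,0,0],"twist": 0,"grip": 0},
    {"offset": [0,0,0],"twist": 0,"grip": 0},
  ],
)

```text
time: 22.7
tool_pos: [0.5002, -0.2215, 0.23]
tool_rot: [-0.0, 0.63, 0.776, -0.0]
contact_force: [0.6, -0.0, -8.4]
gripper_width: 0.117
```

Run:
```python
from h import *
plan(EL+.053*N+[0,0,.1],11.85); rel()
for c in("scene","scene","top"):
  look(c,"m_"+c); print(c,find(c,"eye_left")[:1],find(c,"eye_right")[:1]); print(find(c,"bar_tip")[:1],find(c,"carry_bar")[:1],find(c,"press_tool")[:1])
for q in("spanner_13","gauge_block","hex_key_6","cards_c","spare_pulley","oil_bottle","stand"): print(q,find("scene",q)[:1])
im0,im1=cv2.imread("pics/m_scene.png"),look("scene","m2"); print("motion",np.abs(im0.astype(int)-im1).mean().round(2))
s=manip.state(); print(np.round(s["joint_vel"],4),np.round(s["contact_force"],1))
```

```text
t 22.7 pos [ 0.5002 -0.2215  0.23  ] jaw 11.86 tilt z [-0.  0. -1.] F [ 0.6 -0.  -8.4] Tq [-0.01 -0.01 -0.04] w 0.117 J6 -0.76
offset [2.5 1.4 2. ] twist 0.0001
to go -89.5 side -1.4 dz 102.0
scene [(0.72, [0.4914, -0.1666, 0.2246])] [(0.85, [0.5132, -0.2712, 0.2234])]
[(0.59, [0.5156, -0.3026, 0.2273])] [(0.81, [0.4881, -0.1659, 0.2254])] [(0.56, [0.4976, -0.2231, 0.1187])]
scene [(0.86, [0.491, -0.166, 0.2242])] [(0.7, [0.5121, -0.2719, 0.2245])]
[(0.53, [0.5124, -0.3004, 0.2286])] [(0.78, [0.4872, -0.1666, 0.2287])] [(0.79, [0.499, -0.2217, 0.1208])]
top [(0.68, [0.4893, -0.1682, 0.224])] []
[] [(0.55, [0.4899, -0.1663, 0.222])] [(0.74, [0.5033, -0.2202, 0.1205])]
spanner_13 [(0.71, [0.4569, 0.158, -0.0004])]
gauge_block [(0.54, [0.5904, 0.1792, 0.0033])]
hex_key_6 [(0.64, [0.4219, -0.2468, 0.0019])]
cards_c [(0.59, [0.5415, 0.3844, 0.0038])]
spare_pulley [(0.66, [0.5115, -0.1022, 0.0004])]
oil_bottle [(0.81, [0.5745, -0.3852, -0.0016])]
stand [(0.6, [0.5043, -0.2151, -0.0017])]
motion 0.99
[-0.0001 -0.0012 -0.0003 -0.0009 -0.001  -0.0012] [-0.3  0.9 -8.4]
```

The eyes are at equal height, the underside is at about 0.120 (98 mm clear), and the load is steady. One more hold, then I'll hand in.

play_rows(
  increments=[
    {"offset": [0,0,-1],"twist": 0,"grip": 0},
    {"offset": [0,0,-1],"twist": 0,"grip": 0},
    {"offset": [0,0,-1],"twist": 0,"grip": 0},
    {"offset": [0,0,-1],"twist": 0,"grip": 0},
    {"offset": [0,0,-1],"twist": 0,"grip": 0},
  ],
)

```text
time: 24.42
tool_pos: [0.5002, -0.2215, 0.231]
tool_rot: [0.0, 0.63, 0.776, -0.0]
contact_force: [-0.5, 0.1, -8.4]
gripper_width: 0.114
```

play_rows(
  increments=[
    {"offset": [0,0,0],"twist": 0,"grip": 0},
    {"offset": [0,0,0],"twist": 0,"grip": 0},
    {"offset": [0,0,0],"twist": 0,"grip": 0},
    {"offset": [0,0,0],"twist": 0,"grip": 0},
    {"offset": [0,0,0],"twist": 0,"grip": 0},
  ],
)

```text
time: 24.83
tool_pos: [0.5002, -0.2215, 0.231]
tool_rot: [-0.0, 0.63, 0.776, -0.0]
contact_force: [-0.1, 0.1, -9.8]
gripper_width: 0.112
```

```bash
python3 -c "
from h import *
plan([.5,-.22,.23],11.85); print(manip.job_done())"
```

```text
t 24.83 pos [ 0.5002 -0.2215  0.231 ] jaw 11.86 tilt z [-0.  0. -1.] F [-0.1  0.1 -9.8] Tq [-0.02  0.04 -0.01] w 0.112 J6 -0.76
offset [1.5 0.2 1. ] twist 0.0002
the job is handed in; nothing more can be done
None
```

The job is done and handed in at 24.8 s. I took the bar off its rest and pushed it nose first through both eyes until its collar touched the left eye. I then regripped it midway between the eyes and lifted the tool straight up. The arm is still holding it there.

**Last checks:**
- **Height:** the tool's underside was at about 0.120–0.121 m, roughly 99 mm clear of the stand.
- **Level:** the two eyes read 0.224 m and 0.224 m in the scene camera. The top camera did not find the right eye.
- **Load and motion:** the wrist force was 8.4–9.8 N, about the weight of tool and bar, with almost no moment. The pose was steady over the last second.
- **Other things on the bench:** the six bystanders were all found on the bench. Those I had earlier readings for were unchanged, but I took no starting position for every one.

**What disagreed or was only inferred:**
- **Bar height in the first grip:** the bar sat about 5 mm lower than the arm's pose implied. I found the bore's height by moving up and down and watching the wrist force.
- **Mid-grip position:** the camera and contact estimates of the midpoint differed by up to about 7 mm along the bar. I gripped near their mean.
- **Side load when regripping:** closing the jaws on the bar briefly put about 4–5 N sideways and 5 N downwards on the seated tool. I relieved this before lifting. The networks still placed the tool on its stand.
- **Collar after lifting:** I confirmed it against the eye in the wrist picture just before the mid-grip, and afterwards only by the networks' positions.

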